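Shoot the bolt of a microscope slide case

TASK

Bolt the microscope slide case shut so that it can be carried. Lift the bolt's handle up out of the notch it lies in, slide the bolt across towards the keeper until it just meets its stop, then lay the handle down fully into the second notch and let go. Be gentle: do not force the bolt against its stop or notches and do not let the handle slam down, and leave the things standing around undisturbed.

Things in the scene. Friction and masses are not known exactly. Their poses are not given: they have to be found in the camera images.
- case: Fixed plywood slide case, 220 (x) x 320 (y) x 90 mm (z), a barrel bolt lying on its top along the robot-side edge. Origin: centre of its underside; x points from the bolt side to the back, y along the bolt towards the keeper, z up. It never moves. The front edge of its top is 32 mm in front (-x) of the bolt axis. The keeper strap for the rod's tip is at y = 84 to 96 mm.
- bolt_axis (a point): Fixed point on the bolt axis, at (-78, 0, 108) mm in the case, same axes. The axis runs along y, 18 mm above the case top. Notched steel walls stand 18 to 27 mm in front (-x) of the axis, from y = -49 to beyond notch 2; tops 12 to 15 mm above the axis. Between the notches a lowered handle lands on the wall. All rigid; walls, straps and stop never move in a run.
- notch1 (a point): Fixed point on the bolt axis beside the first notch's centre, where the handle starts: at y = -28 mm from point bolt_axis. Both notches are 11 mm wide along y, open upwards, floor 4 mm below the axis, so that the handle lies level in them.
- notch2_mid (a point): Fixed point on the bolt axis at y = +35 mm, only the MIDDLE of the range for the second notch. That notch is in an adjustable end guide, screwed on so that the notch's centre is up to 15 mm to either side (y = 20 to 50): see or feel it. 5.5 mm past its centre is the stop: a strap over the rod, 12 mm high and 11 mm either side of the axis. A raised handle against the stop is over the notch.
- bolt: Loose steel bolt, 0.19 to 0.31 kg: rod 12 mm thick, 208 mm long, slides along and turns about the case's y axis in straps, 1 mm play, no spring. Origin: on the rod's axis at the handle, which points to the bolt's -x: level and forward in a notch. The handle must be over 40 degrees up to pass the walls (50 to 65 is good; past vertical it falls backwards). Sliding friction at the knob: 1 to 4 N.
- knob (a point): Centre of the steel ball knob, 18 mm thick, 58 mm from the rod's axis on an 8 mm stem. In a notch it is 26 mm clear in front of the case top's edge and 108 mm above the table. Pinched along y, the ball turns between the fingers, so a gripper can stay upright while the knob is led round its 58 mm arc about the axis.
- tube_rack: Bystander: white test tube rack, 62 x 130 x 116 mm, origin under its centre.
- dish: Bystander: glass dish, 94 mm across, 16 mm high, lying on the case behind the bolt.
- slide_box: Bystander: small box of slides, 84 x 34 x 28 mm, lying on the case behind the bolt.
- stain_bottle: Bystander: small amber bottle, 52 mm across, 85 mm high.
Mind the look-alikes: they are no part of the job. What is meant by the bolt is not black or orange, and is the smaller of those in its own colour.

How it is judged:
By the outcome, as a careful person would: the job done as asked, in the order asked, and still so for the second after the job is handed in, with the robot touching nothing.
It also fails if it takes over 48 s, if anything falls off the work surface, if the arm or the gripper's body presses on something with over 40 N, if the wrist force passes 120 N, or if a joint passes its speed limit or range.

ROBOT

A 6-joint arm with a two-finger parallel gripper is mounted at the origin on the work surface. World frame = base frame: x ahead of the robot, y to its left, z up, the work surface at z = 0. Lengths are in m, angles in rad, forces in N, time in s.
With the tool pointing down it reaches from about 0.3 to 0.85 m from the base axis. Payload 5.4 kg.
Tool frame: the origin (TCP) lies at the very end of the fingers, on their centre line; the grasp point (between the pads) lies 19 mm behind it (robot.grip_point_offset is the distance from the TCP to the grasp point, in m); z points along the fingers, y is the line along which they close (so a half turn about z gives the same grasp; the last joint's range is limited). The gripper opens to 85 mm and grips with 20 to 120 N. Pads are 22 mm wide; open, the fingers measure 114 mm over their backs; the gripper's body (76 mm by 85 mm) begins 54 mm behind the grasp point. The pads swing forward as they close: fully open they stand 13 mm farther back than shut.
Start: joints at [-1.551, 0.158, 1.597, -0, 1.386, -0.21], TCP at [0.131, -0.56, 0.231] pointing down, gripper open.
Joint ranges: [-2.91, 2.91], [-0.94, 2.29], [0.18, 2.7], [-1.29, 4.43], [0.17, 2.64], [-3, 3]. Speed limits (rad/s): [2.57, 2.57, 3.14, 3.14, 3.14, 3.14].

INTERFACE

Orientations are given as a rotation vector (axis times angle).
In Python, from workcell import robot, cams gives the robot as it stands.
- The arm moves only by the tool carry_out, never from a script. Its argument "motion" is a list of rows, each a list of 3 entries, a list of its own where there are three numbers: the shift along the tool's x, y, z in units of 40 mm (1.0 is 40 mm), then the turn, a rotation vector about the tool's x, y, z in rad, then the opening in per cent of the stroke, from 0 (shut) to 100 (fully open). In form: [[[x, y, z], [ax, ay, az], gripper], ...]. A call has 1 to 8 rows; each row shifts and turns the commanded pose from where the row before left it, along the tool's axes as they then stand; what a row does not reach is not made up. A row lasts 1/12 s, in which the tool goes at most 41.7 mm and 7.16 degrees, less where a joint would pass 70% of its speed; a pose out of reach is approached as far as the arm can. A call is refused whole if a number of a shift passes 1 or a number of a turn 0.125, either way. A call with a gripper value outside its range is refused whole. The fingers move at their own pace and stop on an object; the grip force is fixed at half the most. Time passes only in rows, so rows that do not move let the fingers close. It gives the time, the measured TCP pose, the force, the opening and the grip force at its end, in the units of the state.
- robot.get_state(): the state, without advancing time (a new reading comes with each control period).
- cams.read_camera(name): name is "scene" or "top" or "wrist"; returns the picture (420x560x3 uint8, red, green, blue); there is no depth.
- cams.camera_model(name): a dict with "intrinsics" (3x3 intrinsics, pixels), "dist_coeffs" ([k1, k2, p1, p2, k3] as OpenCV has them; the pictures are not rectified), "R" (3x3) and "t" (3): a world point X has camera coordinates R X + t. Camera axes: x right, y down, z forward; pixel columns grow to the right and rows downward; lengths in m; the calibration is good to about 2 mm. A picture is of the moment at which its call begins: read the wrist's pose just before it. camera_model takes no time and is no camera call; for the wrist camera it gives the pose at the moment of the call.
- robot.sign_off(): hands the job in; it is judged then, once.
The state is a dict: "t": time; "joint_pos": joint angles; "joint_velocities": joint speeds; "joint_efforts": joint torques, N m; "tcp_pos": TCP position; "orientation": TCP orientation; "wrist_force": force on the tool from outside, world axes, zero at the start; "torque": the same for the moment, N m; "grip_width": finger opening in m; "finger_force": force on a finger pad.
Only numpy, scipy, OpenCV 4.12 (cv2) and the standard library are available. Lean on these libraries where they do the work, as an engineer would, in place of code of your own. Each camera call takes 0.05 s, during which the arm holds its last target. There are 200 camera calls.

## Working session

There is one attempt and no reset: what is moved stays moved. The work goes in short steps, Python scripts to look and compute and a tool call to move; the robot and the scene stay as the last step left them, time stands still between calls to the robot, and variables do not carry over. Pictures are saved under pics/ and viewed, at most 10 in all, crops included, and the job is handed in when it is done.

Besides the shell and the picture viewer there is one more tool, called as name([rows], argument=value, ...), one row to a line, values as JSON. carry_out: Moves the arm, as the interface text tells. Its arguments: {"type":"object","properties":{"motion":{"type":"array","items":{"type":"array"}}},"required":["motion"]}

```bash
mkdir -p pics; ls
cat > h.py <<'E'
import numpy as np, cv2
from workcell import robot, cams
def grab(n,f):
    m=cams.camera_model(n); im=cams.read_camera(n); cv2.imwrite(f'pics/{f}.png',im[:,:,::-1]); np.savez(f'pics/{f}.npz',im=im,**{k:np.array(v) for k,v in m.items()}); return im,m
def load(f):
    d=np.load(f'pics/{f}.npz'); return d['im'],d
def ray(m,uv):
    p=cv2.undistortPoints(np.array([[uv]],float),np.array(m['intrinsics']),np.array(m['dist_coeffs']))[0,0]
    R=np.array(m['R']);t=np.array(m['t']); d=R.T@np.array([p[0],p[1],1]); return -R.T@t,d/np.linalg.norm(d)
def onz(m,uv,z):
    o,d=ray(m,uv); return o+d*(z-o[2])/d[2]
def tri(L):
    A=np.zeros((3,3));b=np.zeros(3)
    for m,uv in L:
        o,d=ray(m,uv);P=np.eye(3)-np.outer(d,d);A+=P;b+=P@o
    x=np.linalg.solve(A,b); return x,[np.linalg.norm((np.eye(3)-np.outer(ray(m,uv)[1],ray(m,uv)[1]))@(x-ray(m,uv)[0])) for m,uv in L]
def proj(m,X):
    return cv2.projectPoints(np.array(X,float).reshape(-1,3),cv2.Rodrigues(np.array(m['R']))[0],np.array(m['t']),np.array(m['intrinsics']),np.array(m['dist_coeffs']))[0][:,0]
E
python3 - <<'E'
from h import *
a,_=grab('scene','s0');b,_=grab('top','t0')
s=robot.get_state();print(s['t'],s['tcp_pos'],s['orientation'],s['grip_width'])
E
```

```text
pics
0.1 [ 0.13094213 -0.55933464  0.23040004] [-3.11917775e+00 -3.59934582e-01 -2.85988273e-04] 0.08568583769250272
```

View pics/s0.png

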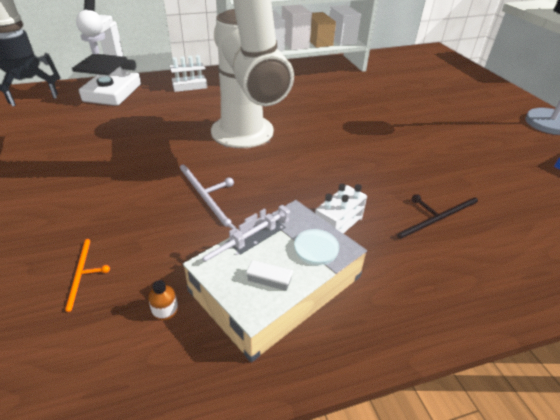

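View pics/t0.png

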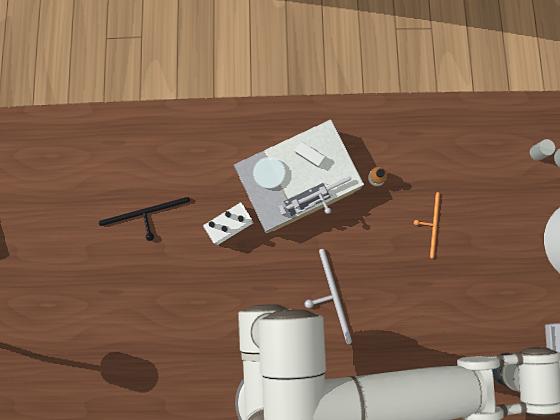

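The top view shows the case at about (300,175), with the silver knob at (327,211), the bolt along the lower edge and the dish at (270,172). The scene view shows the knob side facing the robot. The larger silver bolt on the table, the black one and the orange one are look-alikes. I'll enlarge both views to get pixel positions.

Run:
```python
from h import *
a,ma=load('s0');b,mb=load('t0')
A=cv2.resize(a[190:290,180:310],None,fx=4.4,fy=4.4,interpolation=cv2.INTER_CUBIC)
B=cv2.resize(b[165:240,230:370],None,fx=5.6,fy=5.6,interpolation=cv2.INTER_CUBIC)
cv2.imwrite('pics/s0c.png',A[:,:,::-1]);cv2.imwrite('pics/t0c.png',B[:,:,::-1])
for n,m in(('s',ma),('t',mb)): print(n,-m['R'].T@m['t'])
# case top outline corners in top view at z=.09
for uv in [(331,120),(364,186),(267,232),(235,164)]: print(uv,onz(mb,uv,.09))
print('knob',onz(mb,(327,211),.108), onz(mb,(238,211),.0))
```

```text
s [ 1.21189414 -0.28271609  0.72425697]
t [ 0.33525676 -0.05466823  1.62057985]
(331, 120) [ 0.8293317  -0.19295337  0.09      ]
(364, 186) [ 0.62567391 -0.28155218  0.09      ]
(267, 232) [0.49826776 0.00602811 0.09      ]
(235, 164) [0.70280271 0.09605519 0.09      ]
knob [ 0.55212761 -0.16867129  0.108     ] [0.57551593 0.09766704 0.        ]
```

View pics/s0c.png

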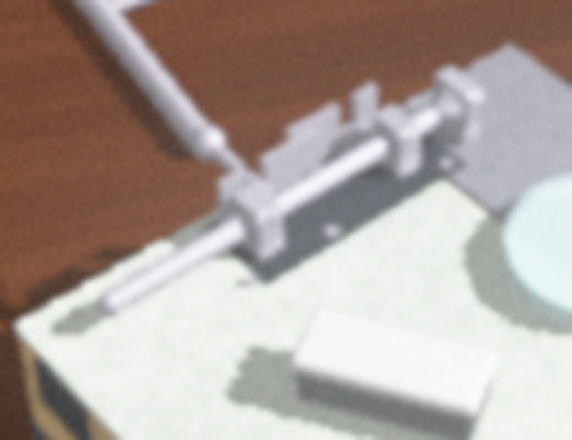

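View pics/t0c.png

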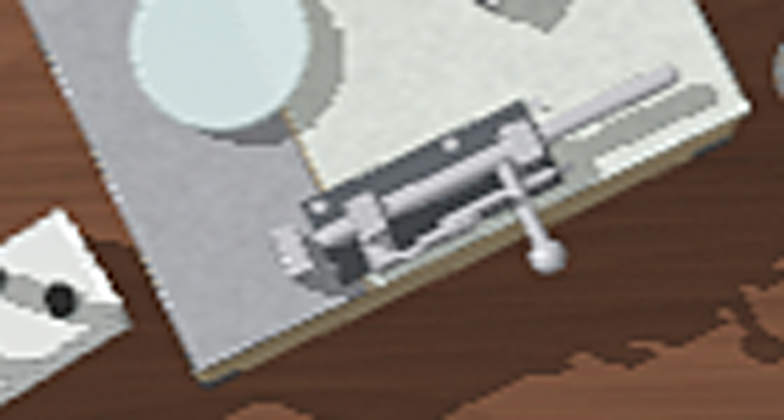

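Enlarged, the top view puts the knob at about (327.7,210.4), the stop strap near (295,205) and notch 2 just short of it on the wall. The scene view shows the notch gap just before the stop strap. The case yaw comes out near 23.6°. I'll move above the knob with the tool turned to match.

carry_out([
  [[0, 0, 0], [0, 0, -0.09], 60],
  [[0, 0, 0], [0, 0, -0.09], 60],
  [[0.96, -0.34, 0], [0, 0, 0], 60],
  [[0.96, -0.34, 0], [0, 0, 0], 60],
  [[0.96, -0.34, 0], [0, 0, 0], 60],
  [[0.96, -0.34, 0], [0, 0, 0], 60],
  [[0.96, -0.34, 0], [0, 0, 0], 60],
  [[0.96, -0.34, 0], [0, 0, 0], 60],
])

```text
t: 0.77
tcp_pos: [0.3107, -0.3914, 0.2309]
orientation: [-3.075, -0.638, 0.0]
wrist_force: [0.2, -0.5, -0.1]
grip_width: 0.0513
finger_force: 0.0
```

carry_out([
  [[0.96, -0.34, 0], [0, 0, 0], 60],
  [[0.96, -0.34, 0], [0, 0, 0], 60],
  [[0.96, -0.34, 0], [0, 0, 0], 60],
  [[0.96, -0.34, 0], [0, 0, 0], 60],
  [[0.96, -0.34, 0], [0, 0, 0], 60],
  [[0.96, -0.34, 0], [0, 0, 0], 60],
  [[0.96, -0.34, 0], [0, 0, 0], 60],
  [[0, 0, 0], [0, 0, 0], 60],
])

```text
t: 1.43
tcp_pos: [0.5219, -0.1934, 0.2308]
orientation: [-3.071, -0.649, -0.003]
wrist_force: [0.5, 0.1, 1.2]
grip_width: 0.0511
finger_force: 0.0
```

Run:
```python
from h import *
s=robot.get_state();print(s['t'],s['tcp_pos'],s['orientation'],s['grip_width'],s['wrist_force'])
print(cv2.Rodrigues(np.array(s['orientation']))[0].round(3))
im,m=grab('wrist','w0'); print(-m['R'].T@m['t'],m['R'].round(2), proj(m,[.552,-.169,.108]))
```

```text
1.4333 [ 0.52186252 -0.19339149  0.23075023] [-3.07138739e+00 -6.48626753e-01 -3.03786200e-03] 0.051129752361248185 [0.45583074 0.10381772 1.24527626]
[[ 0.915  0.404  0.001]
 [ 0.404 -0.915  0.003]
 [ 0.002 -0.002 -1.   ]]
[ 0.59835277 -0.1604158   0.37493861] [[ 0.4  -0.91 -0.  ]
 [-0.87 -0.38  0.32]
 [-0.29 -0.13 -0.95]] [[270.75006294 165.04715044]]
```

View pics/w0.png

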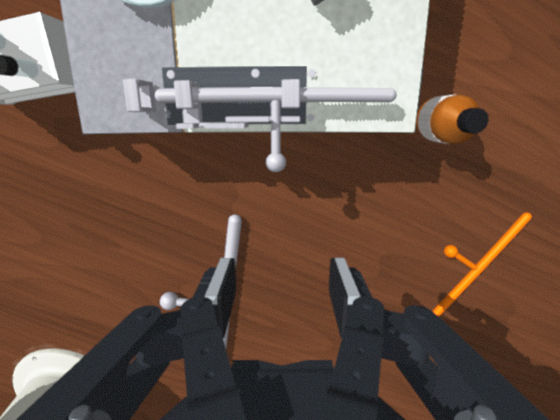

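The wrist view shows the knob at (276,161), the rod along row 94, the stop strap near (183,94) and the keeper at (135,95). The case front edge is level at row 132, and notch 2 is near column 190–200. I'll measure these.

Run:
```python
from h import *
im,m=load('w0');_,mt=load('t0')
g=cv2.cvtColor(im,cv2.COLOR_RGB2GRAY)
c=cv2.HoughCircles(cv2.medianBlur(g[140:185,250:300],3),cv2.HOUGH_GRADIENT,1,20,param1=100,param2=10,minRadius=7,maxRadius=15);print(c)
C=cv2.resize(im[70:180,120:310],None,fx=4.2,fy=4.2,interpolation=cv2.INTER_CUBIC);cv2.imwrite('pics/w0c.png',C[:,:,::-1])
k=onz(m,(276,161),.108);print('knob',k,tri([(m,(276,161)),(mt,(327.7,210.4))]))
e1=onz(m,(90,132.5),.09);e2=onz(m,(405,132.5),.09);print(e1,e2,np.degrees(np.arctan2(*(e1-e2)[[1,0]]))-90)
r1=onz(m,(205,95.5),.108);r2=onz(m,(385,95),.108);print(np.degrees(np.arctan2(*(r1-r2)[[1,0]]))-90,r1,r2)
```

```text
[[[24.5 21.5  9.1]]]
knob [ 0.55737124 -0.17193722  0.108     ] (array([ 0.55554054, -0.17207888,  0.09576943]), [np.float64(0.0003883689216627456), np.float64(0.000388368921662763)])
[0.50794222 0.00438561 0.09      ] [ 0.63002876 -0.27464051  0.09      ] 23.631549874544675
24.067733703389337 [ 0.58474957 -0.09320668  0.108     ] [ 0.64815484 -0.23516536  0.108     ]
```

View pics/w0c.png

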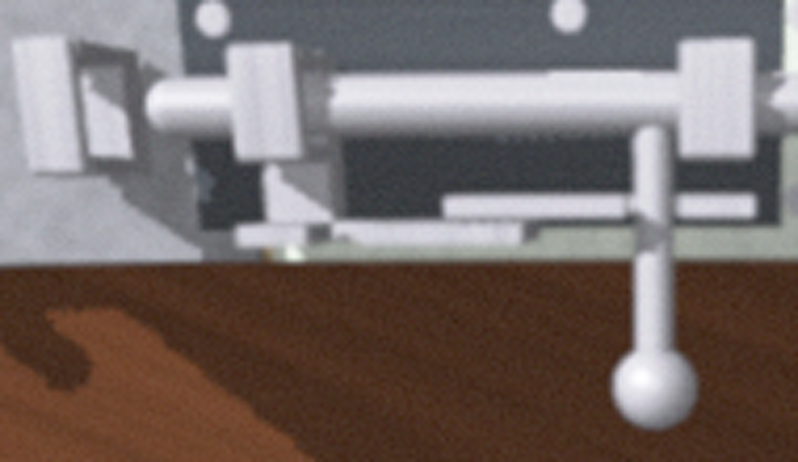

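carry_out([
  [[0.5, -0.08, 0.3], [0, 0, 0], 60],
  [[0.5, -0.07, 0.4], [0, 0, 0], 60],
  [[0, 0, 0.4], [0, 0, 0], 60],
  [[0, 0, 0.4], [0, 0, 0], 60],
  [[0, 0, 0.4], [0, 0, 0], 60],
  [[0, 0, 0], [0, 0, 0], 60],
  [[0, 0, 0], [0, 0, 0], 60],
])

```text
t: 2.07
tcp_pos: [0.5514, -0.1778, 0.1544]
orientation: [-3.075, -0.637, 0.004]
wrist_force: [-0.3, 0.4, 0.5]
grip_width: 0.0514
finger_force: 0.0
```

Run:
```python
from h import *
s=robot.get_state();print(s['t'],s['tcp_pos'],s['orientation'],s['grip_width'],s['wrist_force'])
im,m=grab('wrist','w1'); print(proj(m,[[.556,-.172,.108],[.556,-.172,.09]]))
i0,_=load('w0')
g=cv2.cvtColor(i0,cv2.COLOR_RGB2GRAY)
for r in (123,124,125,126,127): print(r,g[r,172:206])
```

```text
2.0667 [ 0.55142172 -0.17776204  0.1543663 ] [-3.07465079 -0.63714561  0.00352644] 0.05136199532484471 [-0.26913393  0.41032508  0.45784445]
[[276.64558412 227.11681024]
 [277.10400638 218.20513445]]
123 [ 54  55  63  75 110 130 139 143 149 158 166 179 187 193 190 190 192 190
 191 189 175 156 144 141 136 131 151 180 202 203 204 202 202 196]
124 [ 72  70  76 104 155 196 201 203 204 205 205 206 206 202 203 200 202 206
 202 202 174 133 107 100 102 100 130 189 213 213 214 214 215 214]
125 [101 101 105 129 175 207 215 213 214 213 212 210 210 207 208 205 205 212
 212 209 179 130 101  92  90  94 122 179 199 191 194 205 208 212]
126 [109 111 108 132 174 206 211 213 213 214 212 211 208 209 206 208 209 209
 211 205 178 131 103  99  97 100 120 164 165 157 158 182 199 210]
127 [108 108 106 126 165 196 208 209 205 207 206 208 203 205 200 202 209 214
 209 204 178 136 118 110 115 123 133 148 154 151 148 166 182 191]
```

View pics/w1.png

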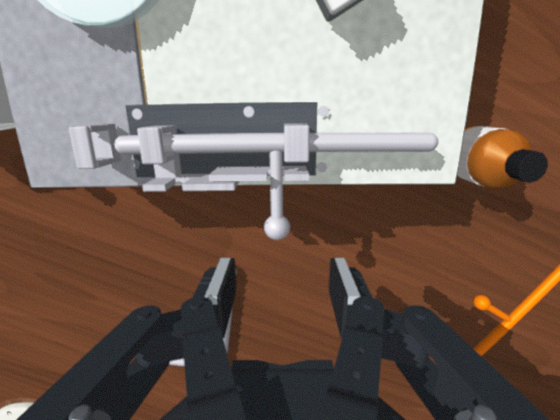

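The close view shows the knob at (277,227), where it was predicted. Notch 2 is the gap in the wall at columns ~170–183, row 184, with the stop strap to its left. Next I'll compute the notch offset.

Run:
```python
from h import *
im,m=load('w1');g=cv2.cvtColor(im,cv2.COLOR_RGB2GRAY)
for r in (183,185,187): print(r,g[r,140:190])
print('strap row',g[140,135:185])
ax=np.array([.9162,.4008,0]);ay=np.array([-.4008,.9162,0])
k=onz(m,(277,227),.108);print(k)
f=lambda u,v,z:((onz(m,(u,v),z)-k)@ay*1e3).round(1)
print('n1 edges?',[f(u,176,.1215) for u in (270,284)])
for z in (.120,.123): print(z,[(u,f(u,185,z)) for u in (165,168,170,172,180,182,184)])
print('stop',[(u,f(u,140,.12)) for u in (160,163,166,170)])
s=robot.get_state();T=np.array(s['tcp_pos']);R=cv2.Rodrigues(np.array(s['orientation']))[0]
print('to knob in tool mm',R.T@(k-T)*1e3, R.T@ay)
```

```text
183 [113 111 114 123 129 145 153 162 166 166 171 169 169 168 167 168 166 168
 165 167 167 164 170 169 163 151 132 117 104  96  99  97  97  95 101 124
 135 145 142 142 142 147 166 182 180 173 169 169 172 171]
185 [ 93 101 137 180 198 199 200 202 199 198 200 201 198 194 194 194 194 195
 197 197 199 197 199 194 165 119  95 100  95  97  96  97  86  87  94 106
 110 111 112 109 107 125 182 202 207 202 202 201 200 201]
187 [ 53  72 129 184 207 209 207 208 210 205 207 209 207 206 203 203 203 201
 202 205 207 205 208 207 180 136 102  96  97  89  77  67  57  51  54  58
  53  54  54  52  49  86 155 198 205 208 204 206 205 208]
strap row [240 239 238 235 222 210 204 206 202 195 201 197 197 200 205 204 207 209
 209 203 202 199 200 192 158 118 107 112 128 131 133 133 132 131 133 136
 137 154 183 225 237 239 239 238 239 239 236 238 239 238]
[ 0.55618089 -0.17219426  0.108     ]
n1 edges? [np.float64(3.7), np.float64(-4.9)]
0.12 [(165, np.float64(70.5)), (168, np.float64(68.5)), (170, np.float64(67.2)), (172, np.float64(66.0)), (180, np.float64(60.8)), (182, np.float64(59.5)), (184, np.float64(58.3))]
0.123 [(165, np.float64(69.2)), (168, np.float64(67.3)), (170, np.float64(66.0)), (172, np.float64(64.8)), (180, np.float64(59.7)), (182, np.float64(58.5)), (184, np.float64(57.2))]
stop [(160, np.float64(69.9)), (163, np.float64(68.1)), (166, np.float64(66.3)), (170, np.float64(63.8))]
to knob in tool mm [ 5.89940609 -3.88979977 47.67698092] [-3.50355889e-03 -1.00002540e+00 -4.47132339e-05]
```

carry_out([
  [[0.15, -0.1, 0.2], [0, 0, 0], 60],
  [[0, 0, 0.35], [0, 0, 0], 60],
  [[0, 0, 0.35], [0, 0, 0], 60],
  [[0, 0, 0.35], [0, 0, 0], 60],
  [[0, 0, 0.3], [0, 0, 0], 60],
  [[0, 0, 0.12], [0, 0, 0], 60],
  [[0, 0, 0], [0, 0, 0], 60],
  [[0, 0, 0], [0, 0, 0], 60],
])

```text
t: 2.78
tcp_pos: [0.5569, -0.1714, 0.0889]
orientation: [3.076, 0.639, 0.001]
wrist_force: [-0.5, 0.6, -0.6]
grip_width: 0.0509
finger_force: 0.0
```

Run:
```python
from h import *
s=robot.get_state();print(s['t'],s['wrist_force'])
im,m=grab('wrist','w2')
k=np.array([.5562,-.1722,.108]);T=np.array(s['tcp_pos']);R=cv2.Rodrigues(np.array(s['orientation']))[0]
print('to knob in tool mm',R.T@(k-T)*1e3,proj(m,k))
```

```text
2.7833 [-0.47505143  0.56252189 -0.60289647]
to knob in tool mm [ -0.97826892   0.43856958 -19.06685286] [[282.00589023 290.06461277]]
```

View pics/w2.png

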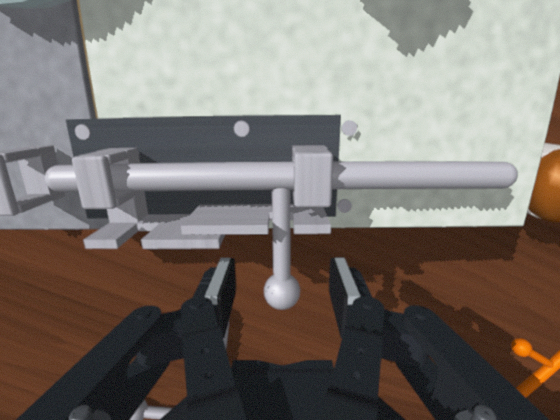

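The knob at (282,292) sits centred between the fingers, so I'll close on it.

carry_out([
  [[0, 0, 0], [0, 0, 0], 40],
  [[0, 0, 0], [0, 0, 0], 25],
  [[0, 0, 0], [0, 0, 0], 15],
  [[0, 0, 0], [0, 0, 0], 10],
  [[0, 0, 0], [0, 0, 0], 0],
  [[0, 0, 0], [0, 0, 0], 0],
])

```text
t: 3.33
tcp_pos: [0.5569, -0.1715, 0.0889]
orientation: [3.075, 0.639, 0.001]
wrist_force: [0.9, 0.2, 0.7]
grip_width: 0.0144
finger_force: 58.4
```

carry_out([
  [[0.003, 0, -0.089], [0, 0, 0], 0],
  [[0.008, 0, -0.088], [0, 0, 0], 0],
  [[0.013, 0, -0.088], [0, 0, 0], 0],
  [[0.019, 0, -0.086], [0, 0, 0], 0],
])

```text
t: 3.67
tcp_pos: [0.5576, -0.1704, 0.1023]
orientation: [-3.075, -0.639, 0.002]
wrist_force: [-0.6, -0.5, -3.7]
grip_width: 0.0143
finger_force: 58.4
```

carry_out([
  [[0.024, 0, -0.085], [0, 0, 0], 0],
  [[0.029, 0, -0.084], [0, 0, 0], 0],
  [[0.034, 0, -0.082], [0, 0, 0], 0],
  [[0.039, 0, -0.08], [0, 0, 0], 0],
])

```text
t: 4.0
tcp_pos: [0.5628, -0.1685, 0.116]
orientation: [-3.076, -0.639, 0.0]
wrist_force: [-0.7, -0.5, -3.1]
grip_width: 0.0144
finger_force: 58.5
```

carry_out([
  [[0.044, 0, -0.077], [0, 0, 0], 0],
  [[0.048, 0, -0.074], [0, 0, 0], 0],
  [[0.053, 0, -0.071], [0, 0, 0], 0],
  [[0.057, 0, -0.068], [0, 0, 0], 0],
  [[0.061, 0, -0.064], [0, 0, 0], 0],
  [[0.065, 0, -0.06], [0, 0, 0], 0],
  [[0.069, 0, -0.056], [0, 0, 0], 0],
  [[0.072, 0, -0.052], [0, 0, 0], 0],
])

```text
t: 4.67
tcp_pos: [0.5801, -0.1612, 0.137]
orientation: [3.076, 0.639, -0.0]
wrist_force: [-2.9, -1.4, -1.1]
grip_width: 0.0146
finger_force: 58.6
```

```bash
cat > st.py <<'E'
from h import *
s=robot.get_state();T=np.array(s['tcp_pos'])-np.array([.5569,-.1715,.0889])
a=np.radians(23.65);ax=np.array([np.cos(a),np.sin(a),0]);ay=np.array([-np.sin(a),np.cos(a),0]);F=np.array(s['wrist_force'])
x,y,z=T@ax*1e3,T@ay*1e3,T[2]*1e3
print(s['t'],'moved x,y,z',np.round([x,y,z],1),'ang',np.degrees(np.arctan2(z,58-x)).round(1),'rad',np.hypot(z,58-x).round(1),'F case',np.round([F@ax,F@ay,F[2]],1),s['grip_width'])
E
python3 st.py
```

```text
4.6667 moved x,y,z [25.4  0.1 48.1] ang 55.9 rad 58.1 F case [-3.3 -0.2 -1.1] 0.014593682004828381
```

carry_out([
  [[0, -0.05, 0], [0, 0, 0], 0],
  [[0, -0.1, 0], [0, 0, 0], 0],
  [[0, -0.1, 0], [0, 0, 0], 0],
  [[0, -0.1, 0], [0, 0, 0], 0],
  [[0, -0.1, 0], [0, 0, 0], 0],
  [[0, -0.1, 0], [0, 0, 0], 0],
  [[0, -0.1, 0], [0, 0, 0], 0],
  [[0, -0.1, 0], [0, 0, 0], 0],
])

```text
t: 5.33
tcp_pos: [0.5678, -0.1332, 0.1367]
orientation: [-3.076, -0.639, 0.0]
wrist_force: [-0.8, -0.8, -1.8]
grip_width: 0.0142
finger_force: 58.6
```

carry_out([
  [[0, -0.1, 0], [0, 0, 0], 0],
  [[0, -0.1, 0], [0, 0, 0], 0],
  [[0, -0.1, 0], [0, 0, 0], 0],
  [[0, -0.1, 0], [0, 0, 0], 0],
  [[0, -0.1, 0], [0, 0, 0], 0],
  [[0, -0.08, 0], [0, 0, 0], 0],
  [[0, -0.05, 0], [0, 0, 0], 0],
  [[0, -0.02, 0], [0, 0, 0], 0],
])

```text
t: 6.0
tcp_pos: [0.5576, -0.1095, 0.1367]
orientation: [-3.076, -0.64, 0.0]
wrist_force: [-1.3, -0.6, -3.0]
grip_width: 0.0143
finger_force: 58.7
```

```bash
python3 st.py
```

```text
6.0 moved x,y,z [25.5 56.6 47.8] ang 55.8 rad 57.8 F case [-1.4 -0.  -3. ] 0.014348121676843873
```

carry_out([
  [[0, -0.05, 0], [0, 0, 0], 0],
  [[0, -0.05, 0], [0, 0, 0], 0],
  [[0, -0.03, 0], [0, 0, 0], 0],
  [[0, -0.02, 0], [0, 0, 0], 0],
  [[0, -0.02, 0], [0, 0, 0], 0],
  [[0, -0.02, 0], [0, 0, 0], 0],
])

```text
t: 6.5
tcp_pos: [0.5546, -0.1028, 0.1367]
orientation: [3.076, 0.639, 0.0]
wrist_force: [-0.6, -0.3, -2.1]
grip_width: 0.0143
finger_force: 58.7
```

```bash
python3 st.py
```

```text
6.5 moved x,y,z [25.5 63.8 47.8] ang 55.8 rad 57.8 F case [-0.6 -0.  -2.1] 0.014329248790133742
```

carry_out([
  [[0, -0.01, 0], [0, 0, 0], 0],
  [[0, -0.01, 0], [0, 0, 0], 0],
])

```text
t: 6.67
tcp_pos: [0.5543, -0.1021, 0.1367]
orientation: [3.076, 0.639, 0.0]
wrist_force: [-1.5, -1.1, -1.9]
grip_width: 0.0142
finger_force: 58.7
```

```bash
python3 st.py
```

```text
6.6667 moved x,y,z [25.5 64.6 47.8] ang 55.8 rad 57.8 F case [-1.8 -0.4 -1.9] 0.014222235458063918
```

carry_out([
  [[0, -0.01, 0], [0, 0, 0], 0],
  [[0, -0.01, 0], [0, 0, 0], 0],
])

```text
t: 6.83
tcp_pos: [0.5542, -0.1016, 0.1367]
orientation: [3.075, 0.639, 0.001]
wrist_force: [-0.3, -2.4, -3.1]
grip_width: 0.0142
finger_force: 58.6
```

```bash
python3 st.py
```

```text
6.8333 moved x,y,z [25.5 65.1 47.8] ang 55.8 rad 57.8 F case [-1.3 -2.1 -3.1] 0.01416840595896291
```

carry_out([
  [[0, -0.01, 0], [0, 0, 0], 0],
  [[0, 0, 0], [0, 0, 0], 0],
])

```text
t: 7.0
tcp_pos: [0.5542, -0.1013, 0.1368]
orientation: [3.075, 0.639, 0.001]
wrist_force: [0.3, -1.9, -2.5]
grip_width: 0.0146
finger_force: 58.6
```

```bash
python3 st.py
```

```text
7.0 moved x,y,z [25.7 65.4 47.9] ang 56.0 rad 57.8 F case [-0.5 -1.8 -2.5] 0.014591289754655163
```

carry_out([
  [[0, -0.01, 0], [0, 0, 0], 0],
  [[0, -0.01, 0], [0, 0, 0], 0],
  [[0, 0, 0], [0, 0, 0], 0],
])

```text
t: 7.25
tcp_pos: [0.5542, -0.101, 0.137]
orientation: [3.074, 0.639, 0.002]
wrist_force: [2.2, -4.6, -3.1]
grip_width: 0.0145
finger_force: 58.6
```

```bash
python3 st.py
```

```text
7.25 moved x,y,z [25.8 65.6 48.1] ang 56.2 rad 57.9 F case [ 0.2 -5.1 -3.1] 0.01449528917800897
```

carry_out([
  [[0, 0.03, 0], [0, 0, 0], 0],
  [[0, 0.03, 0], [0, 0, 0], 0],
  [[0, 0, 0], [0, 0, 0], 0],
])

```text
t: 7.5
tcp_pos: [0.5541, -0.1021, 0.1364]
orientation: [-3.075, -0.639, 0.001]
wrist_force: [-1.3, 0.0, -2.3]
grip_width: 0.0144
finger_force: 58.8
```

```bash
python3 st.py
```

```text
7.5 moved x,y,z [25.3 64.7 47.5] ang 55.5 rad 57.7 F case [-1.2  0.6 -2.3] 0.014374773969369686
```

carry_out([
  [[-0.072, 0, 0.052], [0, 0, 0], 0],
  [[-0.069, 0, 0.056], [0, 0, 0], 0],
  [[-0.065, 0, 0.06], [0, 0, 0], 0],
  [[-0.061, 0, 0.064], [0, 0, 0], 0],
  [[-0.057, 0, 0.068], [0, 0, 0], 0],
])

```text
t: 7.92
tcp_pos: [0.5437, -0.1075, 0.1252]
orientation: [3.075, 0.639, 0.005]
wrist_force: [3.6, 1.4, 1.2]
grip_width: 0.0144
finger_force: 58.5
```

```bash
python3 st.py
```

```text
7.9167 moved x,y,z [13.6 63.9 36.3] ang 39.3 rad 57.4 F case [ 3.8 -0.1  1.2] 0.014374795803101406
```

carry_out([
  [[-0.053, 0, 0.071], [0, 0, 0], 0],
  [[-0.048, 0, 0.074], [0, 0, 0], 0],
])

```text
t: 8.08
tcp_pos: [0.5389, -0.1097, 0.1194]
orientation: [3.075, 0.639, 0.001]
wrist_force: [0.7, -0.4, 3.1]
grip_width: 0.0144
finger_force: 58.5
```

```bash
python3 st.py
```

```text
8.0833 moved x,y,z [ 8.3 63.8 30.5] ang 31.5 rad 58.3 F case [ 0.5 -0.6  3.1] 0.014409815942534564
```

carry_out([
  [[-0.044, 0, 0.077], [0, 0, 0], 0],
  [[-0.039, 0, 0.08], [0, 0, 0], 0],
])

```text
t: 8.25
tcp_pos: [0.5356, -0.111, 0.1126]
orientation: [3.075, 0.639, -0.001]
wrist_force: [-0.4, -1.1, 2.6]
grip_width: 0.0143
finger_force: 58.5
```

```bash
python3 st.py
```

```text
8.25 moved x,y,z [ 4.7 64.  23.7] ang 24.0 rad 58.3 F case [-0.8 -0.8  2.6] 0.014346710978850834
```

carry_out([
  [[-0.034, 0, 0.082], [0, 0, 0], 0],
  [[-0.029, 0, 0.084], [0, 0, 0], 0],
  [[-0.024, 0, 0.085], [0, 0, 0], 0],
  [[-0.019, 0, 0.086], [0, 0, 0], 0],
])

```text
t: 8.58
tcp_pos: [0.5317, -0.1123, 0.0986]
orientation: [-3.076, -0.639, 0.001]
wrist_force: [-0.9, -0.9, 2.6]
grip_width: 0.0142
finger_force: 58.4
```

```bash
python3 st.py
```

```text
8.5833 moved x,y,z [ 0.6 64.3  9.7] ang 9.6 rad 58.2 F case [-1.2 -0.5  2.6] 0.014183693149033309
```

carry_out([
  [[-0.013, 0, 0.08], [0, 0, 0], 0],
  [[-0.008, 0, 0.07], [0, 0, 0], 0],
  [[-0.003, 0, 0.05], [0, 0, 0], 0],
  [[0, 0, 0.03], [0, 0, 0], 0],
  [[0, 0, 0], [0, 0, 0], 0],
])

```text
t: 9.0
tcp_pos: [0.531, -0.1126, 0.0899]
orientation: [-3.076, -0.64, 0.001]
wrist_force: [-3.2, -0.3, 6.6]
grip_width: 0.014
finger_force: 58.8
```

```bash
python3 st.py
```

```text
9.0 moved x,y,z [-0.1 64.4  1. ] ang 1.0 rad 58.1 F case [-3.1  1.   6.6] 0.014023770335062368
```

carry_out([
  [[0, 0, 0.01], [0, 0, 0], 0],
  [[0, 0, 0.01], [0, 0, 0], 0],
  [[0, 0, 0], [0, 0, 0], 0],
])

```text
t: 9.25
tcp_pos: [0.5312, -0.1127, 0.0895]
orientation: [3.075, 0.64, -0.0]
wrist_force: [-2.2, -0.3, 5.8]
grip_width: 0.0142
finger_force: 58.9
```

```bash
python3 st.py
```

```text
9.25 moved x,y,z [ 0.  64.2  0.6] ang 0.5 rad 58.0 F case [-2.1  0.6  5.8] 0.014205470705910439
```

carry_out([
  [[0, 0, 0.01], [0, 0, 0], 0],
  [[0, 0, 0], [0, 0, 0], 0],
  [[0, 0, 0], [0, 0, 0], 20],
  [[0, 0, 0], [0, 0, 0], 30],
  [[0, 0, 0], [0, 0, 0], 45],
  [[0, 0, 0], [0, 0, 0], 60],
  [[0, 0, 0], [0, 0, 0], 60],
  [[0, 0, 0], [0, 0, 0], 60],
])

```text
t: 9.92
tcp_pos: [0.531, -0.1125, 0.0885]
orientation: [-3.076, -0.639, 0.0]
wrist_force: [0.8, 0.3, 0.2]
grip_width: 0.0512
finger_force: 0.0
```

```bash
python3 st.py
```

```text
9.9167 moved x,y,z [-0.1 64.5 -0.4] ang -0.4 rad 58.1 F case [ 0.9 -0.1  0.2] 0.05118117558870885
```

Released. I'll withdraw straight up and check.

carry_out([
  [[0, 0, -0.2], [0, 0, 0], 60],
  [[0, 0, -0.4], [0, 0, 0], 60],
  [[0, 0, -0.5], [0, 0, 0], 60],
  [[0, 0, -0.6], [0, 0, 0], 60],
  [[0, 0, -0.6], [0, 0, 0], 60],
  [[0, 0, -0.6], [0, 0, 0], 60],
  [[-0.5, 0, -0.3], [0, 0, 0], 60],
  [[0, 0, 0], [0, 0, 0], 60],
])

```text
t: 10.58
tcp_pos: [0.5133, -0.1221, 0.2211]
orientation: [3.071, 0.638, 0.007]
wrist_force: [-0.0, -0.3, 0.3]
grip_width: 0.0511
finger_force: 0.0
```

Run:
```python
from h import *
s=robot.get_state();print(s['t'],s['tcp_pos'])
im,m=grab('wrist','w3')
ay=np.array([-.401,.916,0]);k=np.array([.5562,-.1722,.108])
print(proj(m,[k+ay*.0645, k+ay*.0645+[0,0,.01]]))
```

```text
10.5833 [ 0.51328165 -0.12211249  0.22108248]
[[279.21946144 186.95697959]
 [279.17917755 189.71874959]]
```

View pics/w3.png

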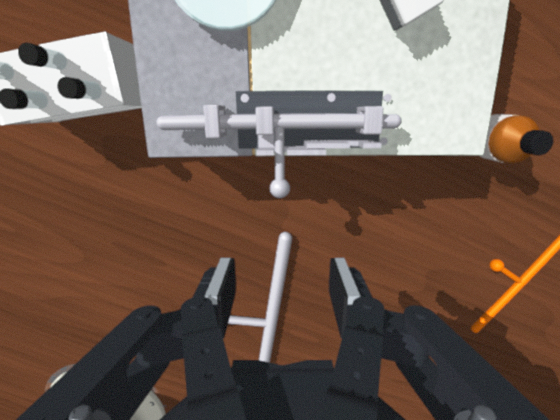

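The knob is at (280,188), against a prediction of (279,187) for level in notch 2. The rod passes through the keeper at (212,121), the handle lies next to the stop strap at (264,120), and the bystanders haven't moved. I'm handing in.

```bash
python3 -c "
from workcell import robot
print(robot.sign_off())"
```

```text
the job is handed in; nothing more can be done
None
```

The slide case is bolted: the handle lies level in the second notch, the rod is through the keeper, the gripper is clear, the things around it look undisturbed, and I handed the job in at about 10.6 s.

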